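Find the glass diffuser by its weight and hold it over the bracket window

ROBOT

A 6-joint arm with a two-finger parallel gripper is mounted at the origin on the work surface. World frame = base frame: x ahead of the robot, y to its left, z up, the work surface at z = 0. Lengths are in m, angles in rad, forces in N, time in s.
With the tool pointing down it reaches from about 0.4 to 0.825 m from the base axis. Payload 7 kg.
Tool frame: the origin (TCP) lies on the centre line of the jaws, within the pads' length; the fingertips stand ctrl.tcp_to_tips ahead of it and the grasp point (between the pads) lies 6 mm ahead of it (ctrl.tcp_to_tips is the distance from the TCP to the fingertips, in m); z points along the fingers, y is the line along which they close (so a half turn about z gives the same grasp; the last joint's range is limited). The gripper opens to 85 mm and grips with 20 to 120 N. Pads are 22 mm wide; open, the fingers measure 114 mm over their backs; the gripper's body (76 mm by 85 mm) begins 54 mm behind the grasp point. The pads swing forward as they close: fully open they stand 13 mm farther back than shut.
Start: joints at [1.486, 0.359, 0.012, 0, -1.224, -0.288], TCP at [0.246, 0.629, 0.256] pointing down, gripper open.
Joint ranges: [-3.07, 3.07], [-1.43, 2.12], [-1.02, 1.25], [-3.03, 1.67], [-3.05, -0], [-3.03, 3.03]. Speed limits (rad/s): [2.39, 2.39, 3.01, 3.14, 3.14, 3.14].

INTERFACE

Orientations are given as a unit quaternion [x, y, z, w].
In Python, from bench import ctrl gives the robot as it stands.
- The arm moves only by the shell command python3 -m inch 'ROWS' [FORCE]. ROWS is JSON, a list of rows, each a list of 5 numbers: the closure in counts, from 0 (fully open) to 255 (shut), then the shift along the world's x, y, z in cm, then the turn about the world's z in rad. A call has 1 to 10 rows; each row shifts and turns the commanded pose from where the row before left it; what a row does not reach is not made up. A row lasts 1/8 s, in which the tool goes at most 62.5 mm and 10.7 degrees, less where a joint would pass 70% of its speed; a pose out of reach is approached as far as the arm can. A call is refused whole if a number of a shift passes 6.25 or a number of a turn 0.188, either way. A call with a gripper value outside its range is refused whole. The fingers move at their own pace and stop on an object; FORCE is the grip in N (left out, the last holds). Time passes only in rows, so rows that do not move let the fingers close. It gives the time, the measured TCP pose, the force, the opening and the grip force at its end, in the units of the state.
- ctrl.observe(): the state, without advancing time (a new reading comes with each control period).
- ctrl.camera(name): name is "scene" or "side" or "wrist"; returns a dict with "pixels" (480x640x3 uint8, red, green, blue), "camera_matrix" (3x3 intrinsics, pixels), "k1" (the pictures are not rectified: a ray, as slopes to the right and down, at radius r is drawn at 1 + k1 r^2 times it, then the intrinsics apply), "rvec" (rotation vector, rad) and "tvec" (3), from world to camera coordinates, as OpenCV has them; the wrist camera has in their place "tool_from_camera" (4x4, takes a point from camera to tool coordinates, whose origin is the TCP and whose axes are the flange's). Camera axes: x right, y down, z forward; pixel columns grow to the right and rows downward; lengths in m; the calibration is good to about 2 mm. A picture is of the moment at which its call begins: read the wrist's pose just before it. There is no depth.
- ctrl.sign_off(): hands the job in; it is judged then, once.
The state is a dict: "time_s": time; "joint_pos": joint angles; "qvel": joint speeds; "joint_torque": joint torques, N m; "position": TCP position; "tcp_rot": TCP orientation; "contact_force": force on the tool from outside, world axes, zero at the start; "torque": the same for the moment, N m; "opening": finger opening in m; "grip_force": force on a finger pad.
Only numpy, scipy, OpenCV 4.12 (cv2) and the standard library are available. Lean on these libraries where they do the work, as an engineer would, in place of code of your own. Each camera call takes 0.05 s, during which the arm holds its last target. There are 200 camera calls.

TASK

Lay the steel bezel bracket, window side up, squarely and centrally across the two ledges of the lamp carrier and let go of it. Then lift the two green diffusers off the rubber pad in turn to feel which is the heavier - that is the real glass one - setting them back down upright on the pad as needed, gently and without dropping anything. Finish with the lighter one standing on the pad and the heavier one still in the gripper, held still, level and lengthwise with the bracket, centred about 3 cm clear above its window, ready for me to fix; leave everything else on the bench where it is.

Things in the scene. Friction and masses are not known exactly. Their poses are not given: they have to be found in the camera images.
- carrier_seat (a point): midway between the lamp carrier's two ledges, at the level of their flat tops, 50 above the bench. Own x runs along the carrier from ledge to ledge, z up. Each ledge is 70 wide and reaches from 100 to 135 mm either side of this point along x; between the ledges it is open down to a lamp board 21 above the bench.
- carrier: lamp carrier screwed to the bench: dark folded-steel U, 270 over its out-turned ledges, 70 wide, 50 high, a small green lamp board on its floor. Origin at its centre on the bench top, axes as carrier_seat.
- bracket: bezel bracket of bright folded sheet steel, 0.36 kg, 260 long (own x), 56 wide (own y), 12 high, top face 3 thick. Along both edges of the middle 170 mm a side return reaches down; the last 45 mm at each end is a flat tab, underside 9 above the returns' lower edges. Starts top up on the bench, standing on its returns. Origin: its centre, level with the returns' lower edges.
- bracket_mid (a point): centre of the bezel bracket, half-way up (6 above the returns' lower edges), axes as the bracket's; it can be taken here across its 56 mm width. When it is laid across the carrier, the end tabs rest on the ledges and the returns hang between them: this point is then 3 below carrier_seat.
- bracket_window (a point): centre of the bracket's window (60 x 34, cut through the middle of the top), at the level of the top face, 12 above the returns' lower edges; axes as the bracket's.
- pad: black rubber pad fixed on the bench, 270 long (own x) x 150 wide x 3 thick; origin at the centre of its underside. The diffusers stand on it about 140 apart along its length.
- diffuser_1_mid (a point): centre of one of two green ribbed diffusers that look alike but differ in weight (solid glass about 0.4 kg, plastic copy about 0.2 kg; either place may hold either). Block 70 long (own x), 50 wide (own y), 44 high with upright sides, and a 6 mm thick screw ear at the foot of each end (92 over the ears). This point is 22 above its underside. Take it across the 50 mm width.
- diffuser_2_mid (a point): centre of one of two green ribbed diffusers that look alike but differ in weight (solid glass about 0.4 kg, plastic copy about 0.2 kg; either place may hold either). Block 70 long (own x), 50 wide (own y), 44 high with upright sides, and a 6 mm thick screw ear at the foot of each end (92 over the ears). This point is 22 above its underside. Take it across the 50 mm width.
- diffuser_1: the diffuser of diffuser_1_mid, origin at the centre of its underside.
- diffuser_2: the diffuser of diffuser_2_mid, origin at the centre of its underside.
- coin_box: bystander: closed metal coin box with a spring latch, 134 x 204 x 110 high; origin at the centre of its underside.
- grille: bystander: black plastic speaker grille lying flat, 130 x 130 x 14; origin at the centre of its underside.
- relay_base: bystander: tan bakelite relay base, 75 x 50 x 32; origin at the centre of its underside.
- joystick: bystander: joystick unit with a red ball top, 95 x 65, 113 high; origin at the centre of its underside.
- button_yellow: bystander: yellow push button, 33 across, 42 high; origin at the centre of its underside.
- button_blue: bystander: blue push button, 33 across, 42 high; origin at the centre of its underside.
- screwdriver: bystander: red-handled screwdriver 200 long, lying flat; origin under its middle.
Things that resemble listed ones, but are neither listed nor needed, are in the scene too. Leave any orange look-alike of the diffuser_1 alone. Leave any blue look-alike of the diffuser_2 alone.

How it is judged:
On the way, in this order (a step that is already met when the one before it is completed fails the run):
1. the bracket lies flat, square and central across both ledges, let go (x of bracket_mid in the frame of carrier_seat between -0.012 and 0.012 m and y of bracket_mid in the frame of carrier_seat between -0.012 and 0.012 m and z of bracket_mid in the frame of carrier_seat between -0.006 and 0.001 m and angle between the x axis of bracket_mid and the x axis of carrier_seat, either way round below 0.12 rad and angle between bracket_mid's own z axis and vertical below 0.06 rad and contact force between bracket and the fingers below 0.1 N and linear speed of bracket below 0.02 m/s), for 0.3 s.
2. the lighter diffuser is lifted clear of the pad by the gripper while the heavier one stands on the pad (((height (world z) of diffuser_1_mid above 0.04 m and contact force between diffuser_1 and the fingers above 0.5 N and contact force between diffuser_1 and pad below 0.05 N and contact force between diffuser_2 and pad above 3 N and contact force between diffuser_2 and the fingers below 0.1 N) or (height (world z) of diffuser_2_mid above 0.04 m and contact force between diffuser_2 and the fingers above 0.5 N and contact force between diffuser_2 and pad below 0.05 N and contact force between diffuser_1 and pad above 3 N and contact force between diffuser_1 and the fingers below 0.1 N))), for 0.2 s.
At the end, for the whole second after the job is handed in: Bracket let go, flat across both ledges (12 mm, 0.12 rad). Lighter diffuser (under 3 N) upright on the pad, let go. Heavier one held still, touching nothing else, within 15 mm of the window's centre, underside 12 to 55 mm above it, level (0.12 rad), along the bracket (0.15 rad) (all of step 1 and ((horizontal distance between diffuser_1_mid and bracket_window below 0.015 m and z of diffuser_1_mid in the frame of bracket_window between 0.034 and 0.077 m and angle between diffuser_1_mid's own z axis and vertical below 0.12 rad and angle between the x axis of diffuser_1_mid and the x axis of bracket_window, either way round below 0.15 rad and linear speed of each of diffuser_1, diffuser_2 below 0.02 m/s and contact force between diffuser_1 and the fingers above 0.5 N and contact force between diffuser_1 and bracket below 0.05 N and contact force between diffuser_1 and carrier below 0.05 N and contact force between diffuser_2 and pad between 0.5 and 3 N and angle between diffuser_2_mid's own z axis and vertical below 0.06 rad and contact force between diffuser_2 and the fingers below 0.1 N) or (horizontal distance between diffuser_2_mid and bracket_window below 0.015 m and z of diffuser_2_mid in the frame of bracket_window between 0.034 and 0.077 m and angle between diffuser_2_mid's own z axis and vertical below 0.12 rad and angle between the x axis of diffuser_2_mid and the x axis of bracket_window, either way round below 0.15 rad and linear speed of each of diffuser_2, diffuser_1 below 0.02 m/s and contact force between diffuser_2 and the fingers above 0.5 N and contact force between diffuser_2 and bracket below 0.05 N and contact force between diffuser_2 and carrier below 0.05 N and contact force between diffuser_1 and pad between 0.5 and 3 N and angle between diffuser_1_mid's own z axis and vertical below 0.06 rad and contact force between diffuser_1 and the fingers below 0.1 N))); the arm keeps its last pose, push and grip.
It fails at once if a bystander is shifted by more than 25 mm (distance of any of coin_box, grille, relay_base, joystick, button_yellow, button_blue, screwdriver from where it was at the start of the episode above 0.025 m).
It fails at once if the bracket is dropped or slammed onto the carrier (contact force between bracket and carrier above 120 N).
It fails at once if a diffuser is dropped or slammed onto the pad, bracket or carrier (contact force between any of diffuser_1, diffuser_2 and pad above 130 N or contact force between any of diffuser_1, diffuser_2 and bracket above 130 N or contact force between any of diffuser_1, diffuser_2 and carrier above 130 N).
It also fails if it takes over 69 s, if anything falls off the work surface, if the arm or the gripper's body presses on something with over 40 N, if the wrist force passes 120 N, or if a joint passes its speed limit or range.

## Working session

There is one attempt and no reset: what is moved stays moved. The work goes in short steps, Python scripts to look and compute and a shell command to move; the robot and the scene stay as the last step left them, time stands still between calls to the robot, and variables do not carry over. Pictures are saved under pics/ and viewed, at most 13 in all, crops included, and the job is handed in when it is done.

```bash
ls; mkdir -p pics
cat > h.py <<'E'
import numpy as np, cv2
from scipy.spatial.transform import Rotation as R
from bench import ctrl
def snap(n,f):
    s=ctrl.observe(); c=ctrl.camera(n); c['s']=s
    cv2.imwrite('pics/'+f+'.png',c['pixels'][:,:,::-1]); np.save('pics/'+f+'.npy',c,allow_pickle=True); return c
def load(f): return np.load('pics/'+f+'.npy',allow_pickle=True).item()
def cam_pose(c):
    if 'rvec' in c:
        Rm=cv2.Rodrigues(np.array(c['rvec'],float))[0]; return Rm.T, -Rm.T@np.array(c['tvec']).ravel()
    T=np.array(c['tool_from_camera']); Rt=R.from_quat(c['s']['tcp_rot']).as_matrix()
    return Rt@T[:3,:3], Rt@T[:3,3]+np.array(c['s']['position'])
def cast(c,px,z):
    px=np.array(px,float).reshape(-1,1,2)
    K=np.array(c['camera_matrix'],float)
    u=cv2.undistortPoints(px,K,np.array([c['k1'],0,0,0.]))[:,0]
    Rc,o=cam_pose(c); d=np.c_[u,np.ones(len(u))]@Rc.T
    return o+d*((z-o[2])/d[:,2])[:,None]
E
python3 - <<'E'
from h import *
for n in('scene','side','wrist'):
    c=snap(n,n+'0'); print(n,cam_pose(c)[1],c['k1'])
s=ctrl.observe(); print(s,ctrl.tcp_to_tips)
E
```

```text
pics
scene [ 1.24899384 -0.57664092  1.30345989] -0.1450198060747479
side [0.49770077 1.0190965  0.70952892] -0.09793080883256905
wrist [0.32411259 0.59716011 0.37229003] -0.06606445405041027
{'time_s': 0.15, 'joint_pos': array([ 1.48609977e+00,  3.59245331e-01,  1.12800502e-02, -2.40671080e-04,
       -1.22407933e+00, -2.88101745e-01]), 'qvel': array([ 0.00101142, -0.00199856,  0.00487   ,  0.00099458, -0.00045268,
        0.00073835]), 'joint_torque': array([-2.71815406e-04, -5.83877063e+01,  2.93652177e+01,  6.94066510e+00,
       -4.29431224e-03, -5.71703367e-06]), 'position': array([0.24575596, 0.62833096, 0.2555712 ]), 'tcp_rot': array([ 9.82670130e-01, -1.85361845e-01, -4.91972760e-05,  6.32402675e-04]), 'contact_force': array([-0.59697936, -0.01952693, -0.39712435]), 'torque': array([ 0.06045121, -0.02078457,  0.01489154]), 'grip_force': 0.0, 'opening': 0.08581091822925796} 0.025
```

View pics/scene0.png

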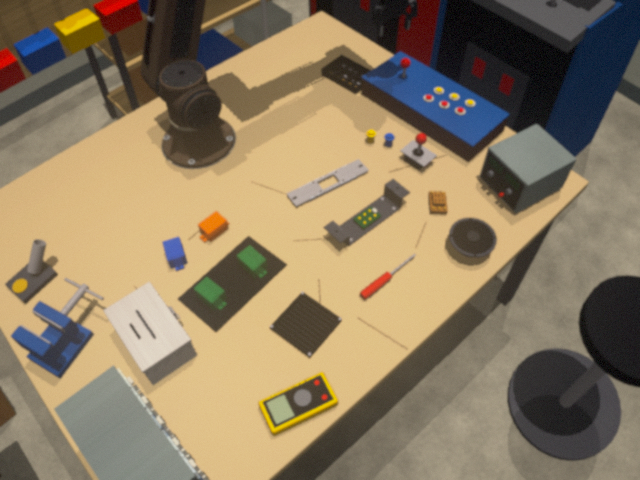

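View pics/side0.png

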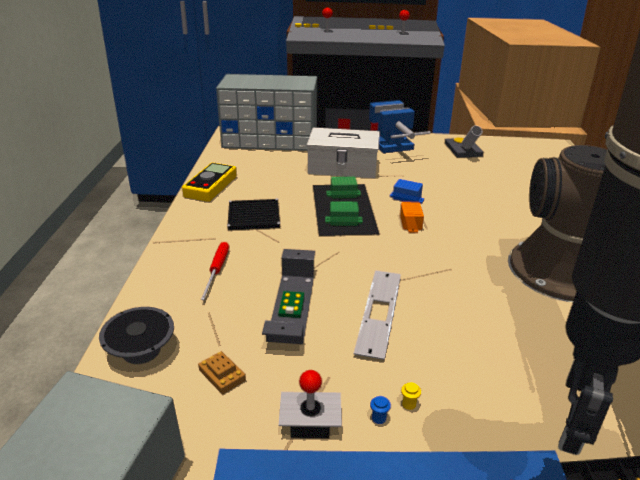

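The scene view shows the bracket at (328,183), the carrier at (368,217) and the pad at (233,282), with green diffusers at (210,292) and (252,260).

Things that could be mistaken for the diffusers:
- Orange block at (213,226): a look-alike, leave alone.
- Blue block at (174,252): a look-alike, leave alone.
- Green lamp board at (368,216): part of the carrier.

The only other bright plate is the coin box lid at (150,330), and it isn't the bracket. I choose the two green blocks on the pad and the windowed plate.

```bash
python3 - <<'E'
from h import *
c=load('scene0'); d=load('side0')
P=lambda c,l,z:print(np.round(cast(c,l,z),3).tolist())
P(c,[(328,183)],.012);P(d,[(379,314)],.012)
P(c,[(341,236),(397,192)],.05);P(d,[(285,330),(298,258)],.05)
for n,c in(('scene',c),('side',d)):
    hsv=cv2.cvtColor(c['pixels'],cv2.COLOR_RGB2HSV)
    m=cv2.inRange(hsv,(45,80,40),(85,255,255))
    k,_,st,ce=cv2.connectedComponentsWithStats(m)
    for i in range(1,k):
        if st[i,4]>60: print(n,st[i],ce[i],cast(c,ce[i],.03).round(3))
E
python3 - <<'E'
import cv2
a=cv2.imread('pics/scene0.png')[150:330,150:420]
cv2.imwrite('pics/crop1.png',cv2.resize(a,(780,520),interpolation=cv2.INTER_CUBIC))
E
```

```text
[[0.43, 0.182, 0.012]]
[[0.422, 0.196, 0.012]]
[[0.617, 0.057, 0.05], [0.613, 0.283, 0.05]]
[[0.594, 0.296, 0.05], [0.592, 0.071, 0.05]]
scene [237 245  29  27 415] [251.06987952 257.94939759] [[ 0.496 -0.161  0.03 ]]
scene [194 277  33  33 537] [210.26070764 291.67783985] [[ 0.507 -0.305  0.03 ]]
side [326 176  35  23 612] [343.24509804 187.57026144] [[ 0.504 -0.3    0.03 ]]
side [325 201  38  25 778] [343.69922879 213.51928021] [[ 0.499 -0.16   0.03 ]]
side [278 291  26  27 359] [291.52367688 303.29805014] [[0.593 0.197 0.03 ]]
```

View pics/crop1.png

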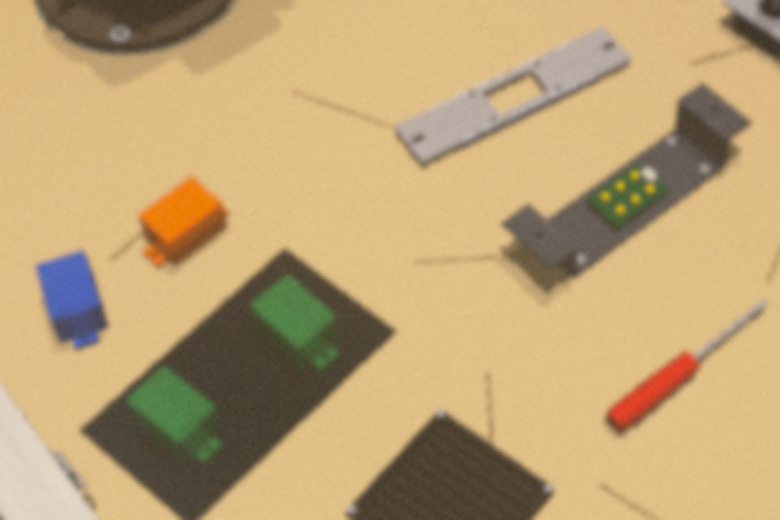

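The crop confirms both green diffusers stand on the pad with their long axes across it, roughly world x. The orange and blue blocks are off the pad. The bracket lies top up and the carrier is open. Next I take a closer wrist view.

```bash
python3 -m inch '[[0,3.3,-4.5,0.5,-0.15],[0,3.3,-4.5,0.5,-0.15],[0,3.3,-4.5,0.5,-0.15],[0,3.3,-4.5,0.5,-0.15],[0,3.3,-4.5,0.5,-0.15],[0,3.3,-4.5,0.5,-0.15],[0,3.3,-4.5,0.5,-0.15],[0,3.3,-4.5,0.5,-0.15],[0,0,0,0,0],[0,0,0,0,0]]'
python3 - <<'E'
from h import *
c=snap('wrist','w1'); print(np.round(c['tool_from_camera'],3),c['camera_matrix'],c['s']['position'],R.from_quat(c['s']['tcp_rot']).as_matrix().round(3),ctrl.observe()['joint_pos'])
E
```

```text
time_s: 1.4
position: [0.5098, 0.2684, 0.296]
tcp_rot: [-0.706, 0.708, 0.0, -0.0]
contact_force: [-1.3, 0.2, 0.8]
opening: 0.0855
grip_force: 0.0
[[-0.    -0.946 -0.323  0.084]
 [ 1.    -0.    -0.    -0.001]
 [ 0.    -0.323  0.946 -0.117]
 [ 0.     0.     0.     1.   ]] [[349.86843174   0.         314.81396796]
 [  0.         349.86843174 233.62277762]
 [  0.           0.           1.        ]] [0.50982451 0.26835051 0.29603525] [[-0.002 -1.    -0.   ]
 [-1.     0.002 -0.   ]
 [ 0.     0.    -1.   ]] [ 8.24829390e-01  1.73393633e-01 -1.49370135e-01 -2.90298243e-04
 -1.24850527e+00 -8.25899207e-01]
```

View pics/w1.png

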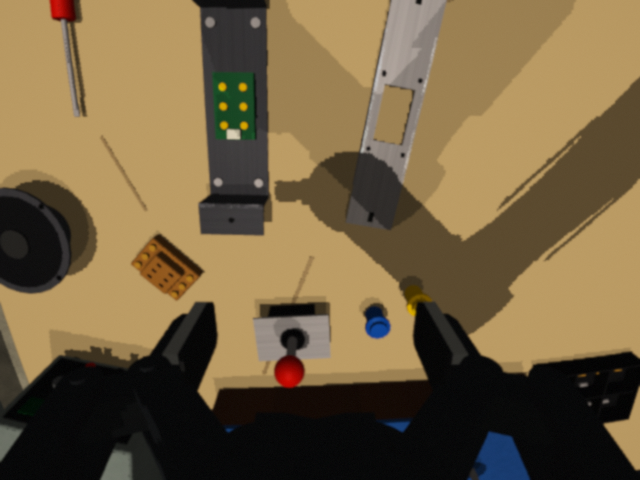

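The wrist view shows the bracket window at (393,113) and the lamp board at (235,105), but both parts run off the top edge. I move 13 cm toward −y to see them whole.

```bash
python3 -m inch '[[0,0,-4.5,1,0],[0,0,-4.5,1,0],[0,0,-4,1,0],[0,0,0,0,0],[0,0,0,0,0]]'
python3 - <<'E'
from h import *
c=snap('wrist','w2'); print(c['s']['position'])
E
```

```text
time_s: 2.08
position: [0.5095, 0.1396, 0.3262]
tcp_rot: [-0.707, 0.707, 0.0, 0.0]
contact_force: [0.0, 0.3, 0.8]
opening: 0.0852
grip_force: 0.0
[0.5095278  0.1395653  0.32619887]
```

View pics/w2.png

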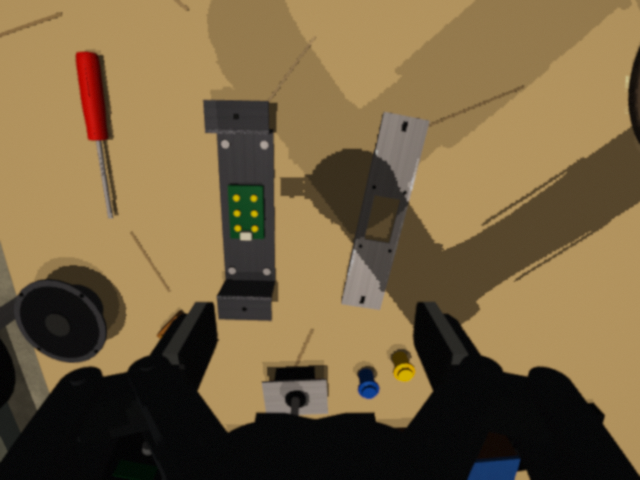

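The wrist view now shows all of the carrier, with ledges near (240,115) and (245,305), and all of the bracket, from (405,115) to (362,305). Next I measure both.

Run:
```python
from h import *
c=load('w2'); hsv=cv2.cvtColor(c['pixels'],cv2.COLOR_RGB2HSV)
print([hsv[p[1],p[0]].tolist() for p in[(400,150),(360,275),(380,200),(240,110),(245,310),(240,160),(300,250),(420,250),(245,290)]])
def rect(x0,x1,y0,y1,z,vmin,vmax,smax,f):
    m=np.zeros(hsv.shape[:2],np.uint8); m[y0:y1,x0:x1]=cv2.inRange(hsv,(0,0,vmin),(180,smax,vmax))[y0:y1,x0:x1]
    m=cv2.morphologyEx(m,cv2.MORPH_OPEN,np.ones((3,3)))
    k,l,st,ce=cv2.connectedComponentsWithStats(m)
    i=1+st[1:,4].argmax(); print(st[i])
    cn=cv2.findContours((l==i).astype(np.uint8),cv2.RETR_EXTERNAL,cv2.CHAIN_APPROX_NONE)[0][0]
    w=cast(c,cn[:,0],z)[:,:2]
    (cx,cy),wh,_=r=cv2.minAreaRect((w*1000).astype(np.float32)); b=cv2.boxPoints(r)
    e=max((b[1]-b[0],b[2]-b[1]),key=np.linalg.norm); a=np.arctan2(e[1],e[0])
    print(f,(cx,cy),wh,'angle deg mod180',np.degrees(a)%180)
rect(330,445,100,315,.012,40,255,80,'bracket')
rect(190,285,90,325,.05,0,110,90,'carrier')
```

```text
[[13, 28, 127], [13, 31, 157], [19, 123, 56], [0, 10, 53], [0, 9, 30], [170, 13, 61], [19, 119, 180], [18, 122, 86], [30, 17, 15]]
[ 342  112   87  198 7493]
bracket (425.2268981933594, 183.49777221679688) (260.0505676269531, 58.6241455078125) angle deg mod180 79.93054
[ 204  100   71  220 9830]
carrier (595.8556518554688, 173.8415985107422) (268.25164794921875, 74.36482238769531) angle deg mod180 88.460724
```

Run:
```python
from h import *
c=load('w2'); g=cv2.cvtColor(c['pixels'],cv2.COLOR_RGB2GRAY)
def hole(x,y,r=5):
    a=g[y-r:y+r+1,x-r:x+r+1].astype(float); w=np.clip(np.median(a)-6-a,0,None); yy,xx=np.mgrid[y-r:y+r+1,x-r:x+r+1]; return (xx*w).sum()/w.sum(),(yy*w).sum()/w.sum()
for n,ps,z in(('car',[(236,116),(245,309)],.05),('br',[(405,127),(362,299)],.012)):
    h=[hole(*p) for p in ps]; w=cast(c,h,z); e=w[0]-w[1]; print(n,np.round(h,1).tolist(),w.round(4).tolist(),w.mean(0).round(4),np.degrees(np.arctan2(e[1],e[0]))%180,np.linalg.norm(e))
# floor screws at low height (z~0.003)
w=cast(c,[(225,145),(264,145),(232,271),(267,272)],.004); print(w.round(4).tolist(),w.mean(0))
# ledge rows extents
hsv=cv2.cvtColor(c['pixels'],cv2.COLOR_RGB2HSV); m=cv2.inRange(hsv,(0,0,0),(180,90,110))
for y in(103,108,115,122,128,298,305,312,317):
    xs=np.where(m[y,190:290])[0]+190; p=cast(c,[(xs[0]-.5,y),(xs[-1]+.5,y)],.05); print(y,xs[0],xs[-1],p[:,:2].round(4).tolist(),p[:,0].mean().round(4))
```

```text
car [[235.6, 116.1], [243.9, 308.7]] [[0.5956, 0.0561, 0.05], [0.602, 0.292, 0.05]] [0.5988 0.1741 0.05  ] 88.43174557384178 0.2359983028880626
br [[404.1, 126.1], [362.0, 299.5]] [[0.4041, 0.0677, 0.012], [0.4447, 0.3, 0.012]] [0.4244 0.1838 0.012 ] 80.09113171201332 0.23586464315702477
[[0.6209, 0.0902, 0.004], [0.5728, 0.0905, 0.004], [0.6251, 0.26, 0.004], [0.5766, 0.2614, 0.004]] [0.59885702 0.17554852 0.004     ]
103 204 268 [[0.6293, 0.0422], [0.5596, 0.043]] 0.5945
108 204 268 [[0.6297, 0.0473], [0.5598, 0.0481]] 0.5948
115 204 268 [[0.6304, 0.0545], [0.5601, 0.0553]] 0.5952
122 205 268 [[0.6299, 0.0618], [0.5603, 0.0625]] 0.5951
128 205 269 [[0.6305, 0.0681], [0.5595, 0.0688]] 0.595
298 217 271 [[0.6362, 0.2765], [0.5657, 0.2762]] 0.6009
305 194 270 [[0.6673, 0.287], [0.5674, 0.2864]] 0.6173
312 190 270 [[0.6739, 0.2975], [0.5679, 0.2967]] 0.6209
317 190 270 [[0.6748, 0.3051], [0.5682, 0.3042]] 0.6215
```

```bash
python3 -m inch '[[60,-1.41,0.73,-4.4,-0.03],[60,-1.41,0.73,-4.4,-0.03],[60,-1.41,0.73,-4.4,-0.03],[60,-1.41,0.73,-4.4,-0.03],[60,-1.41,0.73,-4.4,-0.03],[60,-1.43,0.76,-4,-0.025],[60,0,0,0,0],[60,0,0,0,0]]' 40
python3 - <<'E'
from h import *
print(R.from_quat(ctrl.observe()['tcp_rot']).as_matrix().round(3)[:2,0],ctrl.tcp_to_tips); snap('wrist','w3')
E
```

```text
time_s: 3.12
position: [0.4257, 0.1838, 0.067]
tcp_rot: [-0.643, 0.766, -0.0, 0.0]
contact_force: [0.2, 1.5, 0.5]
opening: 0.0653
grip_force: 0.0
[-0.174 -0.985] 0.025
```

View pics/w3.png

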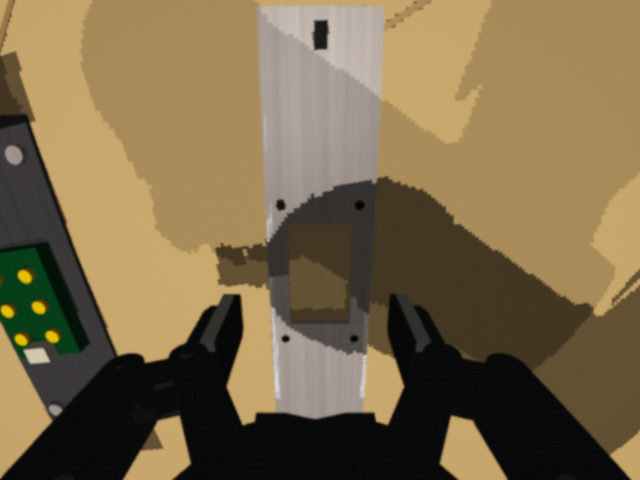

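The jaws straddle the bracket in line with it, with the window at (320,272). I descend slowly.

```bash
python3 -m inch '[[60,0,0,-1.5,0],[60,0,0,-1.3,0],[60,0,0,-1.0,0],[60,0,0,0,0],[60,0,0,0,0]]'
```

```text
time_s: 3.8
position: [0.4253, 0.1828, 0.0285]
tcp_rot: [-0.642, 0.767, -0.0, 0.0]
contact_force: [-0.8, -0.2, -0.9]
opening: 0.0652
grip_force: 0.0
```

```bash
python3 -m inch '[[140,0,0,0,0],[140,0,0,0,0],[140,0,0,0,0],[140,0,0,0,0]]' 40
```

```text
time_s: 4.3
position: [0.4251, 0.1828, 0.029]
tcp_rot: [-0.642, 0.767, -0.0, 0.0]
contact_force: [-1.5, -0.7, 6.4]
opening: 0.0543
grip_force: 40.9
```

```bash
python3 -m inch '[[140,0,0,0.5,0],[140,0,0,1.5,0],[140,0,0,3,0],[140,0,0,3,0],[140,0,0,0,0],[140,0,0,0,0]]' 60
```

```text
time_s: 5.05
position: [0.4245, 0.1823, 0.1078]
tcp_rot: [-0.642, 0.767, 0.0, -0.0]
contact_force: [0.2, -0.3, -4.2]
opening: 0.0533
grip_force: 64.1
```

```bash
python3 -m inch '[[140,2.5,-0.15,0,0.02],[140,3.5,-0.15,0,0.03],[140,3.5,-0.2,0,0.03],[140,3.5,-0.2,0,0.03],[140,2.8,-0.15,0,0.03],[140,1.48,-0.1,0,0.007],[140,0,0,0,0],[140,0,0,0,0],[140,0,0,0,0]]'
python3 - <<'E'
from h import *
print(R.from_quat(ctrl.observe()['tcp_rot']).as_matrix().round(3)); snap('wrist','w4')
E
```

```text
time_s: 6.18
position: [0.597, 0.1733, 0.1083]
tcp_rot: [-0.697, 0.718, 0.0, -0.0]
contact_force: [0.5, 1.1, -2.7]
opening: 0.0532
grip_force: 64.2
[[-0.03 -1.   -0.  ]
 [-1.    0.03 -0.  ]
 [ 0.    0.   -1.  ]]
```

View pics/w4.png

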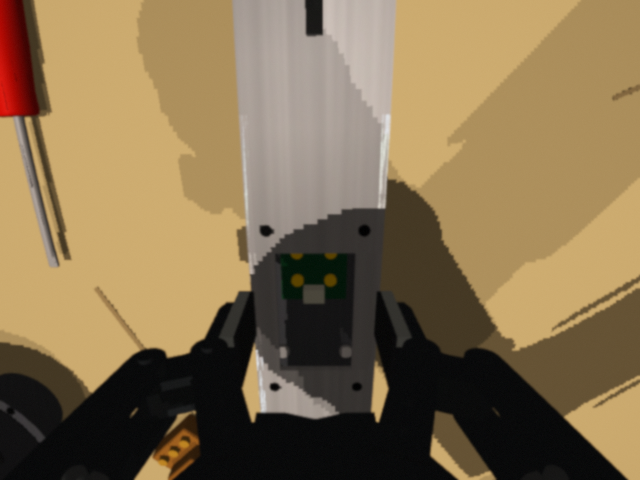

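The bracket hangs level, with the lamp board centred in its window at (315,275). I check its position in the hand using the four screws around the window.

Run:
```python
from h import *
c=load('w4')
for l in([(265,230),(364,230),(275,387),(357,387)],[(280,252.5),(354,252.5),(286,366),(351,366)]):
    w=cast(c,l,.0913); print(w.round(4).tolist(),w.mean(0)); e=w[0]+w[1]-w[2]-w[3]; print(np.degrees(np.arctan2(e[1],e[0]))%180)
c=load('w3'); w=cast(c,[(281,205),(360,205),(285,338.5),(354,338.5)],.012); print(w.round(4).tolist(),w.mean(0))
```

```text
[[0.6169, 0.1328, 0.0913], [0.577, 0.134, 0.0913], [0.6185, 0.2126, 0.0913], [0.5788, 0.2138, 0.0913]] [0.59780231 0.17329651 0.0913    ]
88.78441439175027
[[0.6115, 0.1427, 0.0913], [0.581, 0.1436, 0.0913], [0.6124, 0.2002, 0.0913], [0.5819, 0.2011, 0.0913]] [0.59666575 0.17189756 0.0913    ]
89.10983991588168
[[0.4366, 0.1407, 0.012], [0.3973, 0.1477, 0.012], [0.4508, 0.2193, 0.012], [0.4112, 0.2263, 0.012]] [0.42395816 0.18349032 0.012     ]
```

```bash
python3 -m inch '[[140,0.08,0.1,-1.2,0],[140,0,0,-1.2,0],[140,0,0,-0.8,0],[140,0,0,-0.3,0],[140,0,0,0,0],[140,0,0,-0.15,0],[140,0,0,0,0],[140,0,0,0,0]]'
```

```text
time_s: 7.22
position: [0.5987, 0.1743, 0.0721]
tcp_rot: [-0.696, 0.718, -0.0, 0.0]
contact_force: [-0.0, -0.5, -3.9]
opening: 0.0531
grip_force: 64.2
```

```bash
python3 -m inch '[[140,0,0,-0.1,0],[140,0,0,-0.1,0],[140,0,0,0,0],[140,0,0,0,0]]'
```

```text
time_s: 7.72
position: [0.5987, 0.1743, 0.0704]
tcp_rot: [-0.696, 0.718, -0.0, 0.0]
contact_force: [-2.9, 0.4, 6.2]
opening: 0.0532
grip_force: 65.2
```

```bash
python3 -m inch '[[100,0,0,0,0],[80,0,0,0,0],[50,0,0,0,0],[40,0,0,0,0],[40,0,0,0,0],[40,0,0,1,0],[40,0,0,2.5,0],[20,0,0,4,0],[0,0,0,5,0],[0,0,0,0,0]]'
python3 - <<'E'
from h import *
snap('wrist','w5'); snap('side','side5'); snap('scene','scene5')
E
```

```text
time_s: 8.98
position: [0.601, 0.1752, 0.2005]
tcp_rot: [-0.697, 0.717, -0.001, 0.004]
contact_force: [0.7, -0.8, 0.1]
opening: 0.0852
grip_force: 0.0
```

View pics/w5.png

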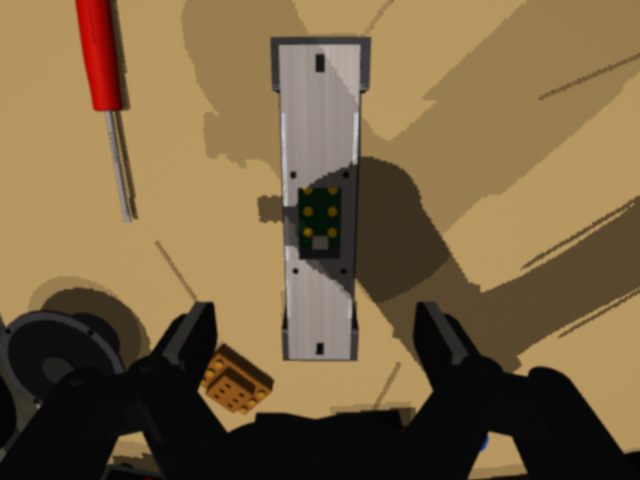

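The bracket lies flat across both ledges, ends at about (320,40) and (320,358), and is let go. I measure its centre, then the diffusers. For those the wrist camera goes over the pad.

```bash
python3 - <<'E'
from h import *
c=load('w5')
w=cast(c,[(293,174.5),(346,174.5),(295.5,270.5),(344,270.5)],.053);print(w.mean(0)); e=w[0]+w[1]-w[2]-w[3];print(np.degrees(np.arctan2(e[1],e[0]))%180)
h=cast(c,[(320,63),(319.5,349)],.053);print(h.mean(0),h)
l=cast(c,[(272,38),(370,38),(282,360),(357,360)],.05);print(l.mean(0),l.round(4))
E
# to view pad: TCP ~ (0.58,-0.23), camera toward robot when tool x = -x
python3 -m inch '[[0,-0.2,-5.5,1.5,-0.18],[0,-0.3,-5.5,1.5,-0.18],[0,-0.3,-5.5,1.5,-0.18],[0,-0.3,-5.5,1.5,-0.18],[0,-0.3,-5.5,1.5,-0.18],[0,-0.3,-5.5,1,-0.18],[0,-0.3,-5.5,1,-0.18],[0,0,-2,0,-0.18],[0,0,0,0,-0.1],[0,0,0,0,0]]'
python3 - <<'E'
from h import *
c=snap('wrist','w6');print(R.from_quat(c['s']['tcp_rot']).as_matrix().round(3)[:,0],c['s']['position'])
E
```

```text
[0.5993407  0.17459787 0.053     ]
88.6960156793495
[0.5992361  0.17500699 0.053     ] [[0.59606536 0.05703933 0.053     ]
 [0.60240683 0.29297465 0.053     ]]
[0.59886566 0.1741075  0.05      ] [[0.6287 0.0394 0.05  ]
 [0.5612 0.0414 0.05  ]
 [0.6378 0.307  0.05  ]
 [0.5678 0.3087 0.05  ]]
time_s: 10.38
position: [0.5781, -0.2311, 0.2884]
tcp_rot: [-0.0, 1.0, 0.0, -0.001]
contact_force: [0.0, 0.4, 0.0]
opening: 0.0854
grip_force: 0.0
[-1.    -0.001  0.002] [ 0.5781285  -0.2311264   0.28836996]
```

View pics/w6.png

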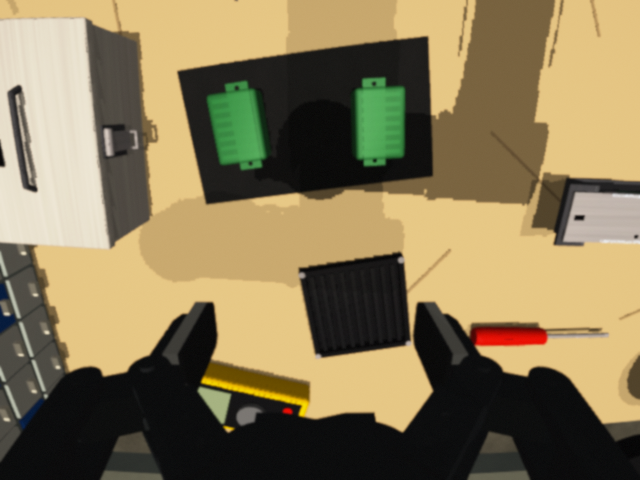

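The wrist view shows diffuser A at (238,127), slightly turned, and diffuser B at (379,122), nearly square to world x. The coin box is well to the left.

Run:
```python
from h import *
c=load('w6'); hsv=cv2.cvtColor(c['pixels'],cv2.COLOR_RGB2HSV)
for l in([(237,88),(251,165)],[(374,83),(374.5,161)]):
    w=cast(c,l,.009); e=w[0]-w[1]; print('ears',w.round(4).tolist(),w.mean(0),np.degrees(np.arctan2(e[1],e[0]))%180,np.linalg.norm(e))
for x0,x1 in((195,290),(340,420)):
  m=np.zeros((480,640),np.uint8); m[70:180,x0:x1]=cv2.inRange(hsv,(45,80,40),(85,255,255))[70:180,x0:x1]
  m=cv2.morphologyEx(m,cv2.MORPH_OPEN,np.ones((27,27)))  # drop ears
  for vmin in (0,):
    k=cv2.findContours(m,cv2.RETR_EXTERNAL,cv2.CHAIN_APPROX_NONE)[0]; k=max(k,key=cv2.contourArea)
    w=cast(c,k[:,0],.047)[:,:2]; r=cv2.minAreaRect((w*1000).astype(np.float32)); print('top sil',r,cv2.boundingRect(k))
print(hsv[125,345:425:4,2].tolist(),hsv[130,200:275:4,2].tolist())
```

```text
ears [[0.467, -0.3145, 0.009], [0.5487, -0.3037, 0.009]] [ 0.50780684 -0.30910592  0.009     ] 7.535701354046296 0.08241601030031047
ears [[0.4621, -0.1693, 0.009], [0.5442, -0.1648, 0.009]] [ 0.50313943 -0.16703204  0.009     ] 3.1026027934414913 0.08220281184825094
top sil ((506.0609130859375, -308.2938232421875), (54.327186584472656, 70.96849060058594), 89.67881774902344) (210, 89, 56, 75)
top sil ((502.66131591796875, -167.93751525878906), (70.18057250976562, 50.750511169433594), 1.8420064449310303) (354, 86, 52, 74)
[11, 10, 36, 117, 164, 176, 175, 173, 173, 171, 165, 156, 153, 150, 137, 37, 15, 13, 17, 16] [31, 31, 30, 57, 132, 147, 147, 149, 148, 156, 159, 162, 163, 166, 150, 111, 40, 26, 29]
```

```bash
python3 -m inch '[[30,-1.5,1.27,-4.2,0.01],[30,-1.5,1.27,-4.2,0.01],[30,-1.5,1.27,-4.2,0.01],[30,-1.5,1.27,-4.2,0.01],[30,-1.5,1.27,-4.2,0.01],[30,0,0,-2,0],[30,0,0,-1.7,0],[30,0,0,-0.7,0],[30,0,0,0,0],[30,0,0,0,0]]'
```

```text
time_s: 11.68
position: [0.5041, -0.1672, 0.0364]
tcp_rot: [-0.026, 1.0, -0.0, 0.0]
contact_force: [0.5, 0.6, 1.4]
opening: 0.0754
grip_force: 0.0
```

```bash
python3 -m inch '[[170,0,0,0,0],[170,0,0,0,0],[170,0,0,0,0],[170,0,0,0,0],[170,0,0,0,0]]' 50; python3 -c "
from bench import ctrl; print(ctrl.observe()['contact_force'])"; python3 -m inch '[[170,0,0,0.4,0],[170,0,0,1.5,0],[170,0,0,2.5,0],[170,0,0,0.8,0],[170,0,0,0,0],[170,0,0,0,0],[170,0,0,0,0],[170,0,0,0,0]]'; python3 -m inch '[[170,0,0,0,0]]'
```

```text
time_s: 12.3
position: [0.5041, -0.1673, 0.0366]
tcp_rot: [-0.026, 1.0, -0.0, 0.001]
contact_force: [-1.9, 1.3, 6.1]
opening: 0.0496
grip_force: 52.7
[-1.94705535  1.29934675  6.08750064]
time_s: 13.3
position: [0.5034, -0.1673, 0.0873]
tcp_rot: [-0.025, 1.0, 0.0, -0.001]
contact_force: [0.6, -1.7, -4.6]
opening: 0.0496
grip_force: 52.9
time_s: 13.42
position: [0.5036, -0.1673, 0.0875]
tcp_rot: [-0.025, 1.0, -0.0, -0.0]
contact_force: [0.7, 0.2, -3.7]
opening: 0.0494
grip_force: 52.9
```

```bash
for i in 1 2 3 4 5 6; do python3 -m inch '[[170,0,0,0,0]]' | grep contact; done
```

```text
contact_force: [0.0, 0.3, -4.5]
contact_force: [-0.0, -0.9, -3.8]
contact_force: [0.4, -0.5, -3.8]
contact_force: [-0.0, -0.6, -5.3]
contact_force: [0.7, 0.0, -3.8]
contact_force: [-0.5, 0.4, -4.1]
```

The readings average about 4.2 N, so this one appears to be the glass. I set it back and lift the other.

```bash
python3 -m inch '[[170,0,0,-2,0],[170,0,0,-1.6,0],[170,0,0,-1,0],[170,0,0,-0.4,0],[170,0,0,-0.1,0],[170,0,0,0,0],[170,0,0,-0.1,0],[170,0,0,0,0]]'
```

```text
time_s: 15.18
position: [0.5041, -0.1673, 0.0366]
tcp_rot: [-0.026, 1.0, -0.0, 0.001]
contact_force: [-1.8, 1.8, 3.8]
opening: 0.049
grip_force: 53.5
```

```bash
python3 -m inch '[[130,0,0,0,0],[100,0,0,0,0],[60,0,0,0,0],[30,0,0,0,0],[30,0,0,0,0],[30,0,0,1.5,0],[30,0,0,3,0],[30,0,0,4,0],[30,0,0,0,0]]'
python3 -m inch '[[30,0.05,-4.2,0,0.02],[30,0.05,-5,0,0.03],[30,0.1,-5,0,0.03],[30,0.1,0,0,0],[30,0,0,0,0],[30,0,0,0,0]]'
```

```text
time_s: 16.3
position: [0.5059, -0.1674, 0.125]
tcp_rot: [-0.026, 1.0, -0.0, 0.004]
contact_force: [1.1, -0.3, 0.1]
opening: 0.0755
grip_force: 0.0
time_s: 17.05
position: [0.5066, -0.3085, 0.1209]
tcp_rot: [-0.066, 0.998, 0.0, -0.0]
contact_force: [0.1, 0.5, 0.3]
opening: 0.0752
grip_force: 0.0
```

```bash
python3 -m inch '[[30,0,0,-3,0],[30,0,0,-3,0],[30,0,0,-1.8,0],[30,0,0,-0.7,0],[30,0,0,0,0],[30,0,0,0,0]]'; python3 -m inch '[[170,0,0,0,0],[170,0,0,0,0],[170,0,0,0,0],[170,0,0,0,0],[170,0,0,0,0]]' 50;  python3 -m inch '[[170,0,0,0.4,0],[170,0,0,1.5,0],[170,0,0,2.5,0],[170,0,0,0.8,0],[170,0,0,0,0],[170,0,0,0,0],[170,0,0,0,0],[170,0,0,0,0]]'; for i in 1 2 3 4 5 6; do python3 -m inch '[[170,0,0,0,0]]' | grep contact; done
```

```text
time_s: 17.8
position: [0.5073, -0.3092, 0.0368]
tcp_rot: [-0.066, 0.998, -0.0, 0.001]
contact_force: [-1.0, 0.3, 1.0]
opening: 0.0751
grip_force: 0.0
time_s: 18.42
position: [0.5071, -0.3094, 0.0367]
tcp_rot: [-0.065, 0.998, -0.0, 0.001]
contact_force: [-0.4, 1.9, 5.8]
opening: 0.0493
grip_force: 52.7
time_s: 19.42
position: [0.5064, -0.3092, 0.0872]
tcp_rot: [-0.065, 0.998, 0.0, -0.001]
contact_force: [-0.1, -0.2, -2.9]
opening: 0.0493
grip_force: 52.1
contact_force: [0.7, -0.2, -2.6]
contact_force: [-0.3, -1.1, -2.7]
contact_force: [-0.1, -0.5, -1.0]
contact_force: [-0.4, -0.1, -2.4]
contact_force: [-0.2, -0.6, -1.3]
contact_force: [-0.4, -0.2, -2.0]
```

This one reads about 2 N, so it's the lighter. I set it back and return for the first.

```bash
python3 -m inch '[[170,0,0,-2,0],[170,0,0,-1.6,0],[170,0,0,-1,0],[170,0,0,-0.4,0],[170,0,0,-0.1,0],[170,0,0,0,0],[170,0,0,-0.1,0],[170,0,0,0,0]]'; python3 -m inch '[[130,0,0,0,0],[100,0,0,0,0],[60,0,0,0,0],[30,0,0,0,0],[30,0,0,0,0],[30,0,0,1.5,0],[30,0,0,3,0],[30,0,0,4,0],[30,0,0,0,0]]'
python3 -m inch '[[30,-0.05,4.2,0,-0.02],[30,-0.1,5,0,-0.03],[30,-0.1,5,0,-0.03],[30,-0.1,0,0,0],[30,0,0,0,0],[30,0,0,0,0]]'
python3 - <<'E'
from h import *
snap('scene','scene7')
c=snap('wrist','w7');hsv=cv2.cvtColor(c['pixels'],cv2.COLOR_RGB2HSV);m=cv2.inRange(hsv,(45,80,40),(85,255,255))
print(np.array(cv2.connectedComponentsWithStats(m)[2])[1:].tolist())
E
```

```text
time_s: 21.18
position: [0.5071, -0.3094, 0.0367]
tcp_rot: [-0.065, 0.998, -0.0, 0.001]
contact_force: [-1.1, 0.8, 5.5]
opening: 0.049
grip_force: 52.6
time_s: 22.3
position: [0.5089, -0.3101, 0.1254]
tcp_rot: [-0.066, 0.998, -0.001, 0.003]
contact_force: [-0.8, -0.1, 0.0]
opening: 0.0754
grip_force: 0.0
time_s: 23.05
position: [0.5031, -0.1681, 0.1208]
tcp_rot: [-0.025, 1.0, -0.0, -0.0]
contact_force: [0.4, 0.4, -0.0]
opening: 0.0754
grip_force: 0.0
[[34, 167, 127, 139, 12415], [273, 171, 88, 140, 10801]]
```

View pics/w7.png

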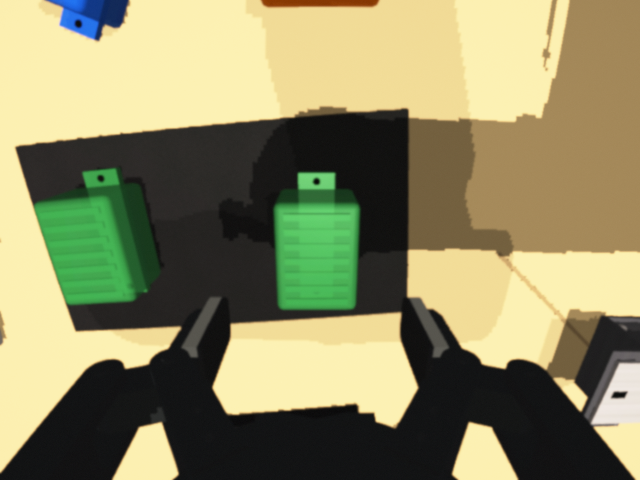

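The view shows both diffusers upright on the pad, with the jaws centred over the heavier one at (317,245). I grasp it and lift it to carrying height.

```bash
python3 -m inch '[[30,0.05,0,-3,0],[30,0,0,-3,0],[30,0,0,-1.8,0],[30,0,0,-0.7,0],[30,0,0,0,0],[30,0,0,0,0]]'; python3 -m inch '[[170,0,0,0,0],[170,0,0,0,0],[170,0,0,0,0],[170,0,0,0,0],[170,0,0,0,0]]' 60;  python3 -m inch '[[170,0,0,0.4,0],[170,0,0,1.5,0],[170,0,0,2.5,0],[170,0,0,3,0],[170,0,0,1.5,0],[170,0,0,0.5,0],[170,0,0,0,0],[170,0,0,0,0]]'
```

```text
time_s: 23.9
position: [0.5042, -0.1675, 0.0366]
tcp_rot: [-0.025, 1.0, -0.0, 0.001]
contact_force: [-0.3, 0.5, 0.1]
opening: 0.0757
grip_force: 0.0
time_s: 24.52
position: [0.5041, -0.1672, 0.0367]
tcp_rot: [-0.026, 1.0, -0.0, 0.001]
contact_force: [-1.0, -0.0, 4.7]
opening: 0.0491
grip_force: 63.3
time_s: 25.52
position: [0.503, -0.1672, 0.1288]
tcp_rot: [-0.025, 1.0, 0.0, -0.001]
contact_force: [-0.2, -0.3, -5.3]
opening: 0.0491
grip_force: 63.1
```

```bash
python3 -m inch '[[170,0.6,2,0,0.1],[170,1,3.6,0,0.165],[170,1,3.6,0,0.165],[170,1,3.6,0,0.165],[170,1,3.6,0,0.165],[170,1,3.6,0,0.165],[170,1,3.6,0,0.165],[170,1,3.6,0,0.165],[170,1,3.6,0,0.165]]'; python3 -m inch '[[170,0.8,2.4,0,0.077],[170,0.2,1,0,0],[170,0,0,0,0],[170,0,0,0,0],[170,0,0,0,0]]'
python3 - <<'E'
from h import *
c=snap('wrist','w8');snap('side','side8');s=c['s'];print(s['position'],np.degrees(R.from_quat(s['tcp_rot']).as_euler('xyz')),s['contact_force'])
E
```

```text
time_s: 26.65
position: [0.5894, 0.1417, 0.1285]
tcp_rot: [-0.673, 0.74, 0.0, -0.001]
contact_force: [0.7, 0.4, -5.0]
opening: 0.0494
grip_force: 63.3
time_s: 27.28
position: [0.5994, 0.1738, 0.1299]
tcp_rot: [-0.698, 0.716, 0.0, -0.0]
contact_force: [0.5, -0.2, -4.1]
opening: 0.0488
grip_force: 63.2
[0.59944537 0.17381754 0.12986062] [ 1.79990319e+02 -5.59065529e-03 -9.13885073e+01] [ 0.54261502 -0.16699385 -4.09549398]
```

View pics/w8.png

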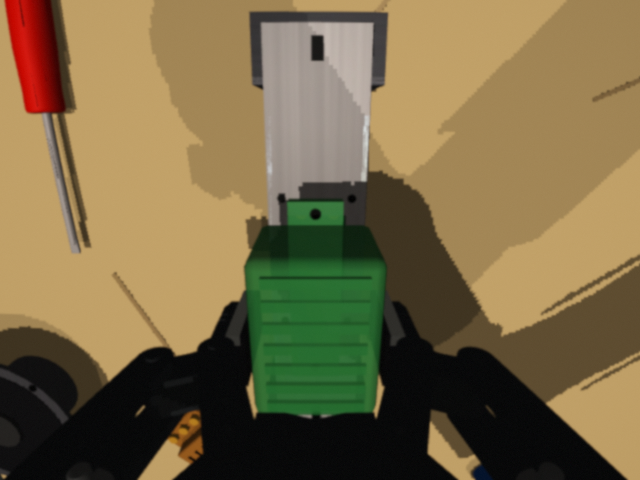

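The diffuser is held in line with the bracket, with its near ear hole at (315.5,214). I use that to check the centring.

```bash
python3 - <<'E'
from h import *
w=cast(load('w8'),[(315.5,214)],.1023)[0]; a=np.radians(88.65); print(w, w[:2]+.0411*np.array([np.cos(a),np.sin(a)]))
E
python3 -m inch '[[170,0,0.1,-0.5,0],[170,0,0,-0.5,0],[170,0,0,-0.3,0],[170,0,0,0,0],[170,0,0,0,0],[170,0,0,0,0],[170,0,0,0,0]]'
```

```text
[0.59905212 0.13013149 0.1023    ] [0.60002042 0.17122008]
time_s: 28.25
position: [0.5997, 0.1758, 0.117]
tcp_rot: [-0.699, 0.715, -0.0, 0.0]
contact_force: [0.2, -0.1, -4.6]
opening: 0.0493
grip_force: 63.2
```

Run:
```python
from bench import ctrl
print(abs(ctrl.observe()['qvel']).max()); print(ctrl.sign_off())
```

```text
0.002150314377717416
the job is handed in; nothing more can be done
None
```

The job is handed in; no verdict came back. By my measurements the bracket lies within about 1 mm of centre across the ledges, the lighter diffuser (about 2 N) stands on the pad, and the heavier glass one (about 4 N) is held level and lengthwise about 3 cm above the window.

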